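Unclamp the stamped soap bar and lock it into its carrying rack

ROBOT

A 7-joint arm with a two-finger parallel gripper is mounted at the origin on the work surface. World frame = base frame: x ahead of the robot, y to its left, z up, the work surface at z = 0. Lengths are in mm, angles in rad, forces in N, time in s.
With the tool pointing down it reaches from about 400 to 875 mm from the base axis. Payload 19.3 kg.
Tool frame: the origin (TCP) lies at the very end of the fingers, on their centre line; the grasp point (between the pads) lies 19 mm behind it (grip_point_offset is the z of the grasp point in the tool frame, in mm); z points along the fingers, y is the line along which they close (so a half turn about z gives the same grasp; the last joint's range is limited). The gripper opens to 85 mm and grips with 20 to 120 N. Pads are 22 mm wide; open, the fingers measure 114 mm over their backs; the gripper's body (76 mm by 85 mm) begins 54 mm behind the grasp point. The pads swing forward as they close: fully open they stand 13 mm farther back than shut.
Start: joints at [-1.177, 0.521, -0.036, 1.599, 0.021, 1.021, -0.113], TCP at [279.61, 558.956, 197.191] pointing down, gripper open.
Joint ranges: [-2.91, 2.91], [-0.3, 2.13], [-1.5, 1.42], [0.17, 2.43], [-1.26, 4.41], [0.16, 1.93], [-2.52, 2.52]. Speed limits (rad/s): [1.89, 1.89, 2.39, 2.39, 3.01, 3.01, 3.01].

INTERFACE

Orientations are given as a 3x3 rotation matrix whose columns are the frame's x, y, z axes.
In Python, from workcell import movep, movel, goto_joints, open_gripper, clamp, wait, inverse_kinematics, read_state, camera, PlanningError, finish_job, grip_point_offset gives the robot as it stands. Calls block until the motion is done:
- movep(position, orientation): joint-space move of the TCP to a pose.
- movel(position, frame=None, max_speed=150, guard=None): straight line of the TCP; frame=None keeps the orientation; max_speed is the mean speed in mm/s. With guard (N) it stops when the force on the tool has changed by that much, and returns True; else False.
- goto_joints(angles): joint-space move.
- open_gripper() and clamp(): open the fingers fully, or close them until they stop; the grip force is fixed at half the most.
- wait(seconds).
- inverse_kinematics(position, orientation): joint angles nearest the present ones, or None.
- read_state(): the state.
- camera(name): name is "scene" or "top" or "wrist"; returns a dict with "image" (384x512x3 uint8, blue, green, red), "range_z" (384x512 float32, mm along the optical axis (not along the pixel's ray), 0 where there is no reading), "fx", "fy", "cx", "cy" (pixels), "cam_to_world" (4x4, takes a point from camera to world coordinates). Camera axes: x right, y up, looking along -z (the intrinsics and any distortion apply to the point x, -y, -z); pixel columns grow to the right and rows downward; lengths in mm; the calibration is good to about 2 mm. A picture is of the moment at which its call begins.
A pose or a line that the arm cannot do raises PlanningError and nothing moves.
- finish_job(): hands the job in, once; it reports no verdict.
The state is a dict: "time": time; "qpos": joint angles; "qvel": joint speeds; "joint_efforts": joint torques, N m; "eef_pos": TCP position; "tool_rot": TCP orientation; "ft_force": force on the tool from outside, world axes, zero at the start; "torque": the same for the moment, N m; "finger_gap": finger opening in mm.
Only numpy, scipy, OpenCV 4.12 (cv2) and the standard library are available. Lean on these libraries where they do the work, as an engineer would, in place of code of your own. Each camera call takes 0.05 s, during which the arm holds its last target. There are 200 camera calls.

TASK

The green soap bar in the stamping clamp is finished: pull the red handle to slide the clamp's jaw fully open, then lift the bar out. Seat it in the empty rack with the green post: keep it on edge, dip its post-side end and slide that end under the post's overhanging lip, then lower the other end behind the low sill until the bar sits level on the slot floor, and let go. Leave the jaw open, and do not disturb the lavender bar in the yellow rack, the amber bottle or the stack of tins.

Things in the scene. Friction and masses are not known exactly. Their poses are not given: they have to be found in the camera images.
- jaw (a joint): Opening of the clamp's white sliding jaw with the red handle, in m: 0 = shut on the bar, 0.070 = fully open against its stop. It slides towards the clamp's -y, needs about 5 N (plus 15 N per m/s) and stays where it is left. Face 130 mm long, top 93 mm above the bench; a steel lip at its top, 110 mm long, reaches 13 mm past its face over the shut-in bar.
- jaw_handle (a point): Point on the red handle plate that moves with the jaw: on the plate's centre, 62 mm above the bench. The plate is 50 mm long (x), 16 mm thick (y, the slide direction) and rises to 86 mm above the bench, with 60 mm free between it and the back of the jaw (a 50 mm wide arm joins them low down, top 30 mm above the bench). Axes as the clamp's.
- clamp_bed (a point): Point of the fixed aluminium clamp, on its bed (12 mm above the bench) midway between the shut jaws. x runs along the jaws, z up; the sliding jaw and its handle are on the -y side. The fixed white jaw is on the +y side: its face lies at y = +13.5 mm, it is 22 mm thick, 130 mm long and 25 mm high above the bed. The shut sliding jaw's face lies at y = -13.5 mm.
- green_bar_center (a point): Centre of the green soap bar (half-way up). A block 98 mm long (x), 25 mm thick (y), 70 mm high (z), about 0.13 to 0.25 kg, standing on its long edge in the clamp, its length along the jaws, so its centre is 35 mm above the bed. The same either way round.
- green_rack_slot (a point): Centre of the slot floor of the fixed empty rack with the green post, 10 mm above the bench; z up, slot along x. Slot 28 mm wide; side walls 25 mm high, the upper 10 mm flared outwards as a chamfer. Post with lip at the -x end, sill at the +x end. Seated, the bar's centre is 35 mm above this point, up to 4 mm either way along x.
- green_rack_lip (a point): Inner edge of the green post's overhanging lip, on its underside: 39 mm from the slot centre towards -x and 75 mm above the slot floor. The lip is 6 mm thick and reaches 14 mm in from the post's inner face (at x = -53 mm of the slot). Lip edge to sill is only 92 mm, so a level bar cannot go straight down: its post-side end goes in first, dipped some 15 to 25 degrees.
- green_rack_sill (a point): Middle of the top inner edge of the low green sill at the slot's +x end: 53 mm from the slot centre, 8 mm above the slot floor; the sill is 8 mm thick and 40 mm wide.
- yellow_rack_slot (a point): The same point of the other rack, like the green one but with a yellow post; it already holds the lavender bar.
- lavender_bar_center (a point): Centre of the lavender soap bar, of the same size, seated in the yellow rack. Not to be disturbed.
- oil_bottle: Amber glass bottle, 42 mm across, 100 mm tall, origin at the centre of its foot. Not to be disturbed.
- tins: Stack of three aluminium tins, 66 mm across, 63 mm tall, loose, origin at the centre of the foot. Not to be disturbed.
There are look-alikes about, which are no part of the job. There is more than one size of the part that bears green_bar_center; the job needs the middle-sized.

How it is judged (in metres and radians):
On the way, in this order (a step that is already met when the one before it is completed fails the run):
1. the jaw is slid open (at least 58 of its 70 mm) with the green bar still standing in the clamp (value of joint jaw above 0.058 m and z of green_bar_center in the frame of clamp_bed below 0.045 m and horizontal distance between green_bar_center and clamp_bed below 0.04 m), for 0.2 s.
2. the green bar is lifted clear of the clamp (z of green_bar_center in the frame of clamp_bed above 0.075 m), for 0.1 s.
At the end, for the whole second after the job is handed in: Green bar level and at rest on the green rack's slot floor, under the lip (centre within 10 mm along, 5 mm across, 4 mm in height; 0.12 rad of the slot's direction, 0.06 rad of upright); jaw open 55 mm or more; lavender bar still seated so in the yellow rack (x of green_bar_center in the frame of green_rack_slot between -0.01 and 0.01 m and y of green_bar_center in the frame of green_rack_slot between -0.005 and 0.005 m and z of green_bar_center in the frame of green_rack_slot between 0.031 and 0.039 m and angle between the x axis of green_bar_center and the x axis of green_rack_slot, either way round below 0.12 rad and angle between each of green_bar_center, lavender_bar_center's own z axis and vertical below 0.06 rad and linear speed of green_bar below 0.02 m/s and value of joint jaw above 0.055 m and x of lavender_bar_center in the frame of yellow_rack_slot between -0.01 and 0.01 m and y of lavender_bar_center in the frame of yellow_rack_slot between -0.005 and 0.005 m and z of lavender_bar_center in the frame of yellow_rack_slot between 0.031 and 0.039 m and angle between the x axis of lavender_bar_center and the x axis of yellow_rack_slot, either way round below 0.12 rad); the robot touches nothing.
It fails at once if the lavender bar is shifted by more than 20 mm (distance of lavender_bar_center from where it was at the start of the episode above 0.02 m).
It fails at once if the amber bottle is shifted by more than 30 mm or tipped (distance of oil_bottle from where it was at the start of the episode above 0.03 m or angle between oil_bottle's own z axis and vertical above 0.5 rad).
It fails at once if the stack of tins is shifted by more than 30 mm or tipped (distance of tins from where it was at the start of the episode above 0.03 m or angle between tins's own z axis and vertical above 0.5 rad).
It also fails if it takes over 54 s, if anything falls off the work surface, if the arm or the gripper's body presses on something with over 40 N, if the wrist force passes 120 N, or if a joint passes its speed limit or range.

## Working session

There is one attempt and no reset: what is moved stays moved. The work goes in short steps, each a Python script; the robot and the scene stay as the last script left them, time stands still between calls to the robot, and variables do not carry over. Pictures are saved under pics/ and viewed, on a budget of 10 in all, crops included, one or two more only if the job needs it, and the job is handed in when it is done.

```bash
mkdir -p pics; ls
cat > h.py <<'E'
import numpy as np, cv2
from workcell import *
def cloud(c):
    z=c["range_z"].astype(float); v,u=np.indices(z.shape)
    P=np.stack([(u-c["cx"])/c["fx"]*z,-(v-c["cy"])/c["fy"]*z,-z,np.ones_like(z)],-1)
    W=P@np.array(c["cam_to_world"]).T
    W=W[...,:3]; W[z<=0]=np.nan
    return W
E
python3 - <<'E'
from h import *
for n in("scene","top"):
    c=camera(n); cv2.imwrite(f"pics/{n}.png",c["image"]); np.savez(f"{n}.npz",im=c["image"],W=cloud(c))
    print(n,[k for k in c],c["fx"],c["cx"],np.round(c["cam_to_world"],3))
print(grip_point_offset,read_state())
E
```

```text
pics
scene ['image', 'range_z', 'fx', 'fy', 'cx', 'cy', 'cam_to_world'] 370.26264432707075 259.712205916011 [[-5.05000e-01 -7.17000e-01  4.81000e-01  9.78639e+02]
 [ 8.63000e-01 -4.31000e-01  2.64000e-01  2.41903e+02]
 [ 1.80000e-02  5.48000e-01  8.36000e-01  7.79366e+02]
 [ 0.00000e+00  0.00000e+00  0.00000e+00  1.00000e+00]]
top ['image', 'range_z', 'fx', 'fy', 'cx', 'cy', 'cam_to_world'] 377.0105841372894 259.096304517229 [[ 1.300000e-02  9.960000e-01 -8.500000e-02  4.940760e+02]
 [-1.000000e+00  1.400000e-02  1.500000e-02  4.580800e+01]
 [ 1.600000e-02  8.400000e-02  9.960000e-01  1.026413e+03]
 [ 0.000000e+00  0.000000e+00  0.000000e+00  1.000000e+00]]
-18.700000000000003 {'time': 0.1, 'qpos': array([-1.1771722 ,  0.52194989, -0.03632496,  1.59990197,  0.02119862,
        1.02110966, -0.11283783]), 'qvel': array([ 1.76754452e-04, -6.77512253e-04,  2.44684142e-03, -4.78977530e-05,
        1.18998115e-03,  3.84015469e-05, -2.06268270e-04]), 'joint_efforts': array([ 3.30651063e-03, -9.28479338e+01,  1.98401973e+00, -3.70536053e+01,
        1.80987606e-02,  5.38074833e-03, -4.10949849e-05]), 'eef_pos': array([279.49850942, 558.67114706, 196.70370621]), 'tool_rot': array([[-8.94324731e-01,  4.47418296e-01, -3.78461116e-04],
       [ 4.47418451e-01,  8.94324273e-01, -9.08286266e-04],
       [-6.79169305e-05, -9.81633357e-04, -9.99999516e-01]]), 'ft_force': array([-1.04989848,  0.62619405, -0.7511445 ]), 'torque': array([ 0.02471778, -0.01874714,  0.00816928]), 'finger_gap': 85.3333892913471}
```

View pics/scene.png

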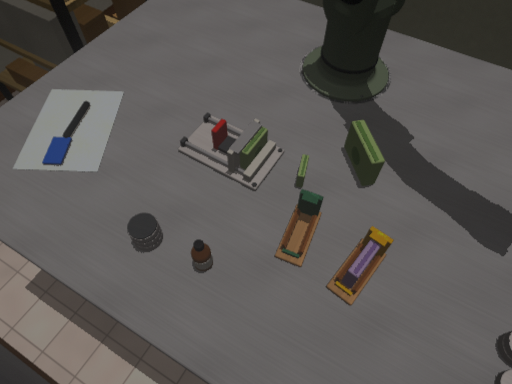

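View pics/top.png

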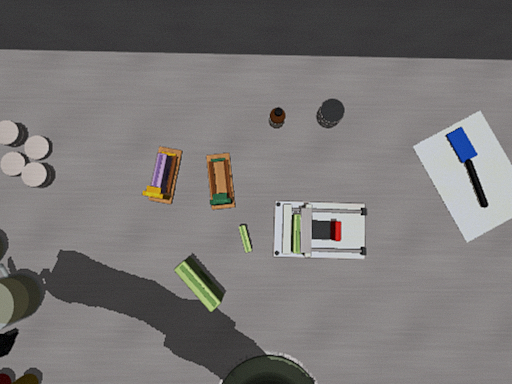

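The scene view shows the clamp near (235,150), with its red handle at (220,133). The empty rack with the green post is at (300,230), the lavender/yellow rack at (360,265), the bottle at (202,255) and the tins at (145,230).

In the top view the clamped bar is at (297,232), the handle at (337,230), and the empty rack at (221,180) with its post at the lower, robot-side end (222,199). The other two green bars, at (246,238) and (200,283), are the small and large decoys.

```bash
cat > meas.py <<'E'
from h import *
def rep(name,im,W,box,lo,hi,zr):
    u0,v0,u1,v1=box
    hsv=cv2.cvtColor(im,cv2.COLOR_BGR2HSV)
    m=np.zeros(im.shape[:2],bool); m[v0:v1,u0:u1]=True
    m&=cv2.inRange(hsv,np.array(lo),np.array(hi))>0
    m&=(W[...,2]>zr[0])&(W[...,2]<zr[1])
    p=W[m]
    if len(p)<4: print(name,len(p)); return
    r=cv2.minAreaRect(p[:,:2].astype(np.float32))
    print(name,len(p),"z",np.round(np.percentile(p[:,2],[5,50,95]),1),"rect",np.round(r[0],1),np.round(r[1],1),round(r[2],1),"med",np.round(np.median(p[:,:2],0),1))
E
python3 - <<'E'
from meas import *
for n,B in (("top",dict(bar=(288,200,305,260),red=(325,215,350,245),rack=(200,145,240,215),lav=(140,140,190,210),wh=(270,195,370,262),bot=(265,100,290,130),tin=(312,95,350,130))),
            ("scene",dict(bar=(236,120,272,172),red=(205,115,232,150),rack=(270,185,326,268),lav=(325,222,397,305),wh=(175,110,290,188),bot=(185,235,218,272),tin=(122,208,166,252)))):
    d=np.load(n+".npz"); im,W=d["im"],d["W"]; print("==",n)
    rep("bar top",im,W,B["bar"],(30,60,40),(50,255,255),(72,90))
    rep("red top",im,W,B["red"],(0,150,60),(8,255,255),(78,95)); rep("red all",im,W,B["red"],(0,150,60),(8,255,255),(20,95))
    rep("white jaw top",im,W,B["wh"],(0,0,80),(180,50,255),(86,100))
    rep("white fixed",im,W,B["wh"],(0,0,80),(180,50,255),(32,42))
    rep("clamp base",im,W,B["wh"],(0,0,0),(180,255,255),(7,18))
    rep("rack wood",im,W,B["rack"],(5,90,40),(22,255,255),(29,42))
    rep("rack wood all",im,W,B["rack"],(5,90,40),(22,255,255),(4,45))
    rep("rack post",im,W,B["rack"],(60,60,10),(100,255,255),(84,98))
    rep("rack sill",im,W,B["rack"],(60,60,10),(100,255,255),(10,24))
    rep("lav",im,W,B["lav"],(120,40,40),(160,255,255),(72,88))
    rep("bottle",im,W,B["bot"],(0,0,0),(180,255,255),(20,120)); rep("tin",im,W,B["tin"],(0,0,0),(180,255,255),(20,80))
E
```

```text
== top
bar top 250 z [78.5 81.9 84.9] rect [455.7 -63.1] [94.6 21.8] 3.1 med [453.2 -61.7]
red top 111 z [82.1 85.3 88.8] rect [ 464.5 -164.8] [13.4 44.7] 89.9 med [ 464.5 -163.8]
red all 112 z [81.9 85.3 88.8] rect [ 464.5 -164.7] [13.6 44.7] 89.1 med [ 464.5 -163.7]
white jaw top 555 z [89.6 92.3 94.9] rect [466.6 -85. ] [ 27.9 127.9] 88.7 med [463.8 -85.1]
white fixed 421 z [33.6 36.6 39.6] rect [ 465.9 -142.4] [127.8 219.9] 0.3 med [464.  -43.1]
clamp base 2634 z [ 8.8 11.8 15. ] rect [ 464.5 -131.9] [243.3 149.9] 88.9 med [ 465.5 -168.9]
rack wood 242 z [29.4 32.6 36. ] rect [586.4 134.9] [117.5  51.7] 7.4 med [597.7 122.6]
rack wood all 1002 z [ 7.2 11.5 34.3] rect [593.4 136.3] [148.1  63. ] 7.5 med [601.4 135.7]
rack post 180 z [88.2 91.  94. ] rect [541.1 129.4] [26.  50.4] 7.8 med [539.7 128.7]
rack sill 32 z [13.6 16.9 19.6] rect [606.5 141.1] [93.6 35.7] 4.3 med [649.8 144. ]
lav 323 z [77.5 80.3 82.8] rect [612.2 285. ] [25.  84.8] 80.9 med [611.3 284.5]
bottle 257 z [ 29.3  68.9 100.6] rect [760.  -14.4] [39.6 40. ] 51.1 med [753.4 -12.5]
tin 578 z [32.5 63.6 66.6] rect
[... 509 characters left out ...]
clamp base 1848 z [ 9.6 12.3 15.2] rect [ 464.9 -132.9] [245.9 152.2] 89.0 med [ 493.7 -156.9]
rack wood 334 z [29.5 32.7 35.7] rect [591.6 135.6] [108.   51.7] 7.4 med [596.9 125.1]
rack wood all 1354 z [ 8.4 11.5 34.4] rect [594.6 136.8] [146.2  62.8] 7.5 med [605.1 138.7]
rack post 187 z [89.  91.6 93.7] rect [542.2 131.1] [25.4 48.9] 11.2 med [541.1 130.2]
rack sill 51 z [15.4 18.7 20.2] rect [649.9 143.9] [ 7.3 37.2] 7.6 med [649.8 144.8]
lav 507 z [78.  80.8 83. ] rect [609.7 285.9] [24.  91.8] 80.5 med [612.7 285.6]
bottle 476 z [ 25.7  67.6 100.9] rect [765.3  -9.9] [33.9 42. ] 48.2 med [769.2  -5.5]
tin 906 z [28.7 63.3 65.8] rect [ 777.4 -155.6] [64.6 63.6] 21.2 med [ 781.6 -147.7]
```

Both cameras agree: the handle is at (465,-165) and the bar at about (457,-70). The clamp's yaw is about -1.1°. The slot is at (593.4,136.7) with yaw 7.5°, which both the post and the sill confirm. Next I pull the jaw.

```bash
cat >> h.py <<'E'
from scipy.spatial.transform import Rotation as Ro
R0=np.array([[-1,0,0],[0,1,0],[0,0,-1.]])
def ori(yaw,dip=0): return Ro.from_euler('ZY',[yaw,-dip],degrees=True).as_matrix()@R0
def st(t=''):
    s=read_state(); print(t,round(s["time"],2),np.round(s["eef_pos"],1),"F",np.round(s["ft_force"],1),"gap",round(s["finger_gap"],1))
E
python3 - <<'E'
from h import *
O=ori(-1.1); y=np.array([.019,1,0]); h=np.array([465.2,-164.8,0])
movep(h+[0,0,170],O); st()
print(movel(h+[0,0,47],max_speed=120,guard=15)); st()
clamp(); st('clamped')
print(movel(h+[0,0,47]-y*71,max_speed=60,guard=30)); st('pulled')
open_gripper(); movel(read_state()["eef_pos"]+[0,0,120]); st()
c=camera("top"); cv2.imwrite("pics/top2.png",c["image"][180:280,250:400].repeat(4,0).repeat(4,1))
c2=camera("scene")
from meas import rep
for n,c,b,r in(("top",c,(270,195,312,262),(325,200,390,262)),("scene",c2,(220,100,290,180),(180,90,240,150))):
    W=cloud(c)
    rep(n+" bar",c["image"],W,b,(30,60,40),(50,255,255),(78,88)); rep(n+" red",c["image"],W,r,(0,150,60),(8,255,255),(78,95))
E
```

```text
2.74 [ 465.5 -164.2  170. ] F [-0.3  0.3  0.5] gap 85.2
False
 3.92 [ 465.5 -164.9   47.5] F [-0.9 -0.3  1. ] gap 85.5
clamped 4.57 [ 465.3 -164.9   47.3] F [-2.1  1.   8.5] gap 13.6
False
pulled 5.9 [ 464.  -233.9   47.2] F [-2.1 12.8 12.8] gap 13.3
 7.54 [ 463.4 -235.6  166.3] F [-0.6 -0.4 -0.8] gap 86.0
top bar 346 z [79.4 82.  84.7] rect [457.1 -66.5] [23.  92.4] 88.5 med [455.8 -66.4]
top red 31 z [82.4 85.2 87.3] rect [ 480.1 -232.6] [14.9 12.5] 0.2 med [ 480.1 -232.2]
scene bar 303 z [79.6 82.3 84.8] rect [456.8 -66.7] [24.5 97.8] 88.7 med [459.  -65.5]
scene red 56 z [83.6 85.8 87.6] rect [ 464.8 -231.7] [11.4 44.9] 88.9 med [ 466.  -231.1]
```

View pics/top2.png

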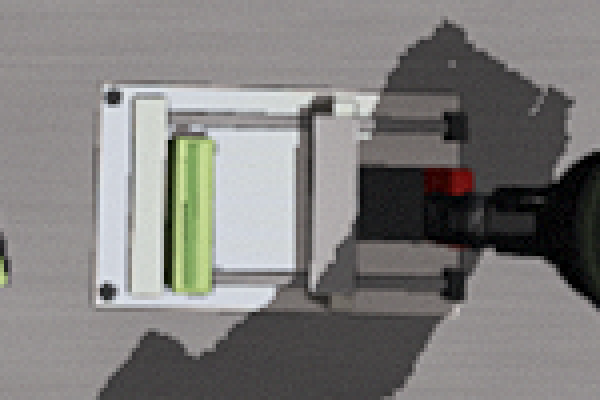

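The jaw is open by about 68 mm and the bar is standing at (457,-66.6); at crop (192,215) its lip is clear. Next I grasp and lift it.

Run:
```python
from h import *
O=ori(-1.3); b=np.array([457,-66.6,0])
movep(b+[0,0,175],O)
print(movel(b+[0,0,45],max_speed=110,guard=15)); st()
clamp(); st('clamped')
print(movel(b+[0,0,75],max_speed=50)); st('lift')
movel(b+[0,0,175]); st()
for n in("scene","wrist"):
    c=camera(n); np.savez(n+"3.npz",im=c["image"],W=cloud(c))
    im=c["image"]
    cv2.imwrite(f"pics/{n}3.png",im)
a=cv2.imread("pics/scene3.png")[60:220,160:340].repeat(3,0).repeat(3,1)[:384]
cv2.imwrite("pics/c3.png",np.hstack([a,cv2.imread("pics/wrist3.png")])[:, :1060][:,::1])
im=cv2.imread("pics/c3.png"); cv2.imwrite("pics/c3.png",cv2.resize(im,None,fx=.75,fy=.75))
```

```text
False
 9.69 [457.3 -66.7  45.5] F [-0.5 -0.5  0.3] gap 85.0
clamped 10.32 [457.1 -66.8  45.3] F [-1.6 -0.3  9.4] gap 22.1
False
lift 11.07 [457.  -66.5  75. ] F [ 0.4  0.4 -1.9] gap 21.8
 11.88 [456.5 -66.5 174.3] F [-0.4  0.2 -2.5] gap 21.8
```

View pics/c3.png

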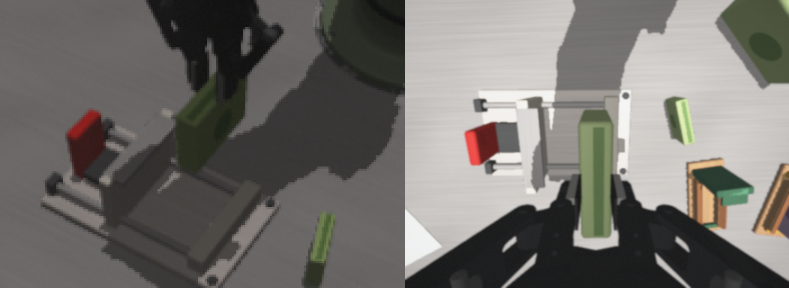

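The bar is held upright and looks level in the fingers. At the right it runs from (595,110) to (595,235). I'll get its numbers from the depth data.

Run:
```python
from h import *
for n in("wrist3","scene3"):
    d=np.load(n+".npz"); im,W=d["im"],d["W"]; hsv=cv2.cvtColor(im,cv2.COLOR_BGR2HSV)
    m=(cv2.inRange(hsv,(30,40,20),(55,255,255))>0)&(abs(W[...,0]-457)<70)&(abs(W[...,1]+66)<25)&(W[...,2]>120)
    p=W[m]; print(n,len(p),np.round(np.percentile(p,[1,50,99],axis=0),1))
    t=p[p[:,2]>np.percentile(p[:,2],97)-9] if n=="scene3" else p[abs(p[:,2]-np.median(p[:,2]))<8]
    A=np.c_[t[:,0]-457,np.ones(len(t))]; print("z fit",np.linalg.lstsq(A,t[:,2],rcond=None)[0],len(t)); r=cv2.minAreaRect(t[:,:2].astype(np.float32)); print(r)
    print("x ends",np.round(np.percentile(t[:,0],[.5,99.5]),1))
```

```text
wrist3 7120 [[408.  -77.4 161.8]
 [445.6 -65.7 210.7]
 [502.4 -53.9 219.1]]
z fit [5.20122975e-03 2.10680473e+02] 6596
((456.543212890625, -65.86044311523438), (24.70969009399414, 97.31480407714844), 89.0641098022461)
x ends [408.2 503.4]
scene3 951 [[412.7 -78.8 145.2]
 [490.1 -56.1 194.9]
 [505.1 -43.  457.1]]
z fit [-1.90414332e-01  4.60922094e+02] 60
((500.3155517578125, -59.4625129699707), (5.949338912963867, 32.051422119140625), 14.540346145629883)
x ends [494.7 502.7]
```

```bash
cat >> h.py <<'E'
S=np.array([593.4,136.45,10.0]); YAW=7.5
def pose(X,Z,dip,Y=0,off=2.0):
    B=Ro.from_euler('ZY',[YAW,-dip],degrees=True).as_matrix()
    p=S+Ro.from_euler('Z',YAW,degrees=True).apply([X,Y,Z])+B@[0,0,-off]
    return p,B@R0
def slot(p): return Ro.from_euler('Z',-YAW,degrees=True).apply(np.asarray(p)-S)
E
python3 - <<'E'
from h import *
p,O=pose(22,190,0); movep(p,O); st()
p,O=pose(22,120,24); movel(p,O); st()
c=camera("wrist"); cv2.imwrite("pics/w4.png",c["image"]); np.savez("w4.npz",im=c["image"],W=cloud(c))
q=slot(cloud(c).reshape(-1,3)).reshape(384,512,3)
hsv=cv2.cvtColor(c["image"],cv2.COLOR_BGR2HSV)
near=(abs(q[...,0])<85)&(abs(q[...,1])<45)
def r(n,lo,hi,z0,z1):
    m=near&(cv2.inRange(hsv,lo,hi)>0)&(q[...,2]>z0)&(q[...,2]<z1); t=q[m]
    if len(t)>5: print(n,len(t),np.round(np.percentile(t,[1,50,99],axis=0),1).tolist(),cv2.minAreaRect(t[:,:2].astype(np.float32)))
r("wood top",(5,90,30),(22,255,255),22,28); r("wood",(5,90,30),(22,255,255),-3,30)
r("post",(60,50,10),(100,255,255),78,85); r("sill",(60,50,10),(100,255,255),5,12)
r("bar",(30,40,20),(55,255,255),60,200)
E
```

```text
13.0 [614.9 137.9 197.6] F [ 0.1 -0.7 -1.8] gap 21.9
 13.88 [616.5 138.9 128.9] F [-0.5  0.7 -1.8] gap 21.8
wood top 600 [[-26.5, -24.4, 22.0], [9.6, 20.0, 23.1], [48.9, 26.1, 25.3]] ((11.22873306274414, 0.8813343048095703), (50.864654541015625, 83.32197570800781), 89.88954162597656)
wood 3735 [[-73.7, -29.6, -2.0], [1.9, 0.7, 0.5], [58.1, 30.5, 24.7]] ((-0.7671966552734375, 0.6229171752929688), (61.295841217041016, 146.5145263671875), 89.97003173828125)
post 2818 [[-64.3, -23.5, 78.4], [-55.3, 0.5, 80.9], [-39.8, 24.2, 82.5]] ((-51.91062927246094, 0.36760520935058594), (49.87458038330078, 25.443750381469727), 89.7246322631836)
sill 85 [[-64.5, -22.2, 7.7], [-64.0, -0.2, 9.6], [-63.7, 23.3, 11.9]] ((-64.13916015625, 0.6356964111328125), (46.684566497802734, 0.8966593146324158), 89.9867172241211)
bar 7251 [[-39.1, -11.7, 81.0], [-1.6, -0.1, 147.8], [51.2, 11.7, 170.6]] ((0.5348739624023438, 1.7080192565917969), (108.6068344116211, 41.55106735229492), 1.3697084188461304)
```

View pics/w4.png

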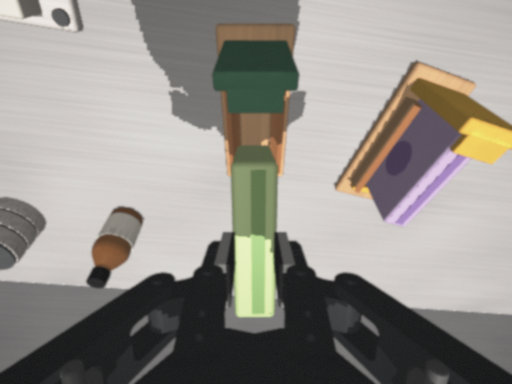

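The wrist view shows the bar over the slot: bar from (255,150) to (255,315), rack slot from (225,90) to (290,170), post at (255,75). Its measurements put the post and lip within 0.5 mm of expected. I need a +0.5 mm shift in Y, then I dip the end in.

Run:
```python
from h import *
Y=.5
def go(X,Z,d,v,g=None):
    p,O=pose(X,Z,d,Y); r=movel(p,O,max_speed=v,guard=g); st((X,Z,d,r)); print(np.round(slot(read_state()["eef_pos"])-slot(p),2)); return r
go(24,80,24,80,15)
if not go(24,54.5,24,30,10):
    wait(.2)
    go(7.0,54.5,24,25,12)
c=camera("wrist"); cv2.imwrite("pics/w5.png",c["image"])
c=camera("scene"); cv2.imwrite("pics/s5.png",c["image"])
b=cv2.imread("pics/s5.png")[160:288,240:400].repeat(3,0).repeat(3,1)
cv2.imwrite("pics/c5.png",cv2.resize(np.hstack([b,cv2.imread("pics/w5.png")]),None,fx=.78,fy=.78))
```

```text
Traceback (most recent call last):
workcell.PlanningError: the arm cannot follow that straight line within its joint ranges
```

Run:
```python
from h import *
print(np.round(read_state()["qpos"],2))
for flip in(0,1):
  for d in(0,4,10,15,18,20,22,24):
    print(flip,d,end=': ')
    for X,Z in((24,80),(24,54),(7,54),(0,37)):
        p,O=pose(X,Z,d,.5); O=O@np.diag([-1,-1,1]) if flip else O
        q=inverse_kinematics(p,O); print(None if q is None else np.round(q,2).tolist(),end=' ')
    print()
```

```text
[-0.58  0.47  0.28  2.06 -0.14  0.22  1.47]
0 0: [-0.43, 0.67, 0.17, 1.68, -0.15, 0.81, 1.51] [-0.42, 0.7, 0.16, 1.69, -0.15, 0.76, 1.51] [-0.43, 0.68, 0.16, 1.74, -0.15, 0.74, 1.51] [-0.43, 0.7, 0.15, 1.76, -0.15, 0.69, 1.51] 
0 4: [-0.45, 0.64, 0.18, 1.75, -0.15, 0.7, 1.51] [-0.44, 0.67, 0.17, 1.76, -0.15, 0.65, 1.51] [-0.45, 0.65, 0.17, 1.81, -0.15, 0.63, 1.51] [-0.45, 0.67, 0.16, 1.83, -0.16, 0.58, 1.51] 
0 10: [-0.48, 0.6, 0.2, 1.85, -0.15, 0.54, 1.51] [-0.47, 0.63, 0.18, 1.86, -0.16, 0.48, 1.51] [-0.48, 0.61, 0.19, 1.91, -0.16, 0.46, 1.51] [-0.47, 0.63, 0.18, 1.93, -0.17, 0.42, 1.51] 
0 15: [-0.5, 0.57, 0.21, 1.94, -0.16, 0.39, 1.5] [-0.49, 0.61, 0.19, 1.95, -0.17, 0.34, 1.51] [-0.5, 0.59, 0.2, 1.99, -0.17, 0.32, 1.5] [-0.49, 0.61, 0.18, 2.02, -0.18, 0.27, 1.51] 
0 18: [-0.52, 0.56, 0.22, 1.99, -0.16, 0.31, 1.5] [-0.5, 0.6, 0.2, 2.0, -0.17, 0.25, 1.51] [-0.51, 0.58, 0.2, 2.04, -0.17, 0.23, 1.5] [-0.5, 0.6, 0.18, 2.06, -0.18, 0.18, 1.5] 
0 20: [-0.53, 0.55, 0.22, 2.02, -0.16, 0.25, 1.49] [-0.51, 0.59, 0.2, 2.03, -0.17, 0.19, 1.5] [-0.52, 0.58, 0.2, 2.07, -0.17, 0.17, 1.5] [-0.64
[... 1057 characters left out ...]
.69, -0.69] [-0.99, 0.85, 0.97, 2.01, -1.26, 0.65, -0.68] [-0.94, 0.82, 0.86, 2.04, -1.25, 0.56, -0.67] 
1 18: [-1.0, 0.81, 0.99, 2.01, -1.25, 0.63, -0.68] [-0.93, 0.79, 0.84, 2.02, -1.25, 0.52, -0.67] [-0.93, 0.75, 0.81, 2.06, -1.25, 0.48, -0.66] [-0.78, 0.69, 0.57, 2.08, -1.11, 0.31, -0.76] 
1 20: [-0.97, 0.75, 0.89, 2.04, -1.25, 0.52, -0.67] [-0.77, 0.67, 0.58, 2.04, -1.06, 0.31, -0.82] [-0.78, 0.65, 0.57, 2.08, -1.1, 0.29, -0.77] [-0.64, 0.63, 0.37, 2.1, -0.91, 0.16, -0.94] 
1 22: [-0.92, 0.69, 0.79, 2.07, -1.26, 0.41, -0.64] [-0.78, 0.67, 0.57, 2.07, -1.22, 0.26, -0.66] [-0.76, 0.64, 0.52, 2.11, -1.23, 0.22, -0.64] None 
1 24: [-0.79, 0.61, 0.57, 2.09, -1.16, 0.24, -0.71] None None None
```

Dips past about 20° run into a joint 6 limit here. At 18.5° the bar still has ±2.2 mm in height under the lip, so I'll use that.

```bash
cat >> h.py <<'E'
def go(X,Z,d,v,g=None,Y=.5):
    p,O=pose(X,Z,d,Y); r=movel(p,O,max_speed=v,guard=g); st((X,Z,d,r)); print('   err',np.round(slot(read_state()["eef_pos"])-slot(p),2)); return r
E
python3 - <<'E'
from h import *
D=18.5
go(23,100,D,60)
if not go(23,65,D,60,12) and not go(23,51,D,25,10):
    wait(.2)
    go(6.0,51,D,25,12)
w=camera("wrist")["image"]; s=camera("scene")["image"]
b=s[160:288,240:400].repeat(3,0).repeat(3,1)
cv2.imwrite("pics/c5.png",cv2.resize(np.hstack([b,w]),None,fx=.78,fy=.78))
E
```

```text
(23, 100, 18.5, False) 14.41 [617.  139.7 108.3] F [ 0.2 -0.1 -2.3] gap 22.3
   err [ 0.22 -0.36  0.15]
(23, 65, 18.5, False) 15.14 [616.9 140.   73.1] F [ 0.3  0.7 -1.2] gap 21.9
   err [ 0.1  -0.08  0.03]
(23, 51, 18.5, False) 15.85 [616.8 140.   59.1] F [ 0.1  0.3 -1.6] gap 21.7
   err [ 0.06 -0.03  0.02]
(6.0, 51, 18.5, False) 16.88 [600.1 137.9  59.2] F [ 0.5 -0.2 -1. ] gap 21.6
   err [0.16 0.05 0.08]
```

View pics/c5.png

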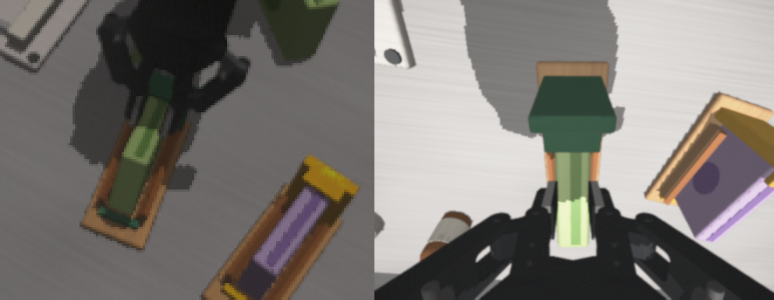

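The post-side end is under the lip with no contact force. Next I level the bar in steps while lowering it.

Run:
```python
from h import *
for X,Z,d in((5.8,50.3,18.5),(3.4,45.6,12),(1.6,42.7,8),(.2,39.6,4.2),(0,37.6,2),(0,35.8,0)):
    if go(X,Z,d,20,12,Y=.1): break
w=camera("wrist")["image"]; s=camera("scene")["image"]
b=s[160:288,240:400].repeat(3,0).repeat(3,1)
cv2.imwrite("pics/c6.png",cv2.resize(np.hstack([b,w]),None,fx=.78,fy=.78))
```

```text
(5.8, 50.3, 18.5, False) 17.23 [599.8 137.3  58.3] F [ 0.   0.2 -2.3] gap 21.9
   err [-0.02 -0.06 -0.08]
(3.4, 45.6, 12, False) 17.66 [597.2 136.9  53.4] F [-0.2 -0.8 -1.4] gap 21.8
   err [-0.02 -0.19 -0.21]
(1.6, 42.7, 8, False) 17.98 [595.1 136.7  50.5] F [-0.5  0.1 -2.7] gap 22.0
   err [-0.18 -0.11 -0.25]
(0.2, 39.6, 4.2, False) 18.31 [593.5 136.5  47.3] F [-0.2 -0.6 -2.7] gap 21.7
   err [-0.23 -0.08 -0.26]
(0, 37.6, 2, False) 18.56 [593.4 136.5  45.4] F [ 1.  -0.3 -2. ] gap 21.7
   err [-0.04 -0.04 -0.16]
(0, 35.8, 0, False) 18.81 [593.5 136.5  43.7] F [-0.9  0.1 -1.8] gap 21.6
   err [ 0.06 -0.06 -0.13]
```

View pics/c6.png

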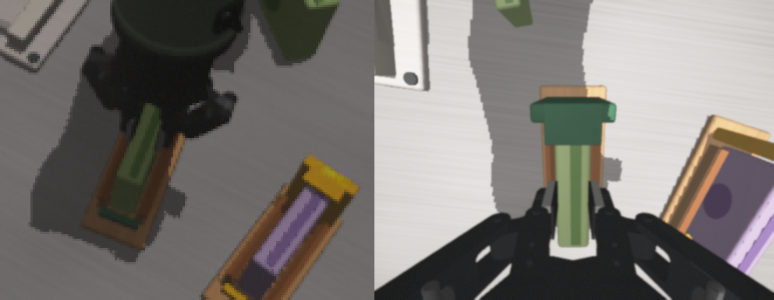

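The bar is level behind the sill and under the lip. Now a touch-down, release, retreat and check.

Run:
```python
from h import *
go(0,33.8,0,10,6,Y=.1)
open_gripper(); st('open')
p=read_state()["eef_pos"]; movel(p+[0,0,60],max_speed=80); movel(p+[0,0,160])
movep([480,300,260],ori(7.5)); wait(.5); st()
from meas import rep
for n,g,l,r in(("top",(200,140,245,215),(140,140,190,210),(325,200,390,262)),("scene",(270,170,330,268),(325,222,397,305),(180,90,240,150))):
    c=camera(n); W=cloud(c); q=slot(W.reshape(-1,3)).reshape(W.shape); im=c["image"]
    rep(n+" slot-frame bar",im,q,g,(28,50,30),(55,255,255),(60,80))
    rep(n+" lav",im,W,l,(120,40,40),(160,255,255),(72,88)); rep(n+" red",im,W,r,(0,150,60),(8,255,255),(78,95))
    if n=="scene": cv2.imwrite("pics/f.png",cv2.resize(im[90:300,120:410],None,fx=2.7,fy=2.7))
    hsv=cv2.cvtColor(im,cv2.COLOR_BGR2HSV); m=(cv2.inRange(hsv,(28,50,30),(55,255,255))>0)&(abs(q[...,2]-70)<6)&(abs(q[...,0])<60)&(abs(q[...,1])<30)
    t=q[m]; print("z fit (slope x,slope y,z0)",np.round(np.linalg.lstsq(np.c_[t[:,:2],np.ones(len(t))],t[:,2],rcond=None)[0],3),np.round(np.percentile(t,[1,99],axis=0),1).tolist())
```

```text
(0, 33.8, 0, True) 19.12 [593.4 136.2  43.4] F [-3.  -1.8  9.5] gap 21.9
   err [-0.06 -0.29  1.59]
open 19.76 [593.  136.3  42.6] F [-0.5 -0.   0.5] gap 85.6
 22.82 [480.1 299.8 259.9] F [-0.   0.4 -0.4] gap 86.0
top slot-frame bar 336 z [66.9 70.1 73.1] rect [-3.  -2.3] [ 47.4 102.2] 89.3 med [ 3.6 -1.6]
top lav 334 z [76.3 80.1 83.1] rect [607.1 285.7] [29.9 95.8] 83.9 med [611.1 284. ]
top red 112 z [81.3 85.4 88.8] rect [ 464.  -232.2] [12.7 47.2] 89.4 med [ 462.9 -232.4]
z fit (slope x,slope y,z0) [-0.0000e+00 -1.0000e-02  7.0006e+01] [[-37.0, -13.4, 66.0], [46.2, 10.8, 74.4]]
scene slot-frame bar 455 z [66.1 70.5 72.8] rect [ 0.7 -0.9] [95.2 25. ] 0.7 med [ 5.6 -0.4]
scene lav 506 z [78.4 80.8 82.8] rect [609.5 285.8] [24.1 90.8] 80.4 med [612.8 285.6]
scene red 79 z [82.5 85.4 88.4] rect [ 464.5 -232.2] [12.6 47. ] 86.2 med [ 465.4 -231. ]
z fit (slope x,slope y,z0) [-9.0000e-03 -3.6000e-02  7.0463e+01] [[-43.0, -12.9, 65.0], [47.8, 11.1, 73.8]]
```

View pics/f.png

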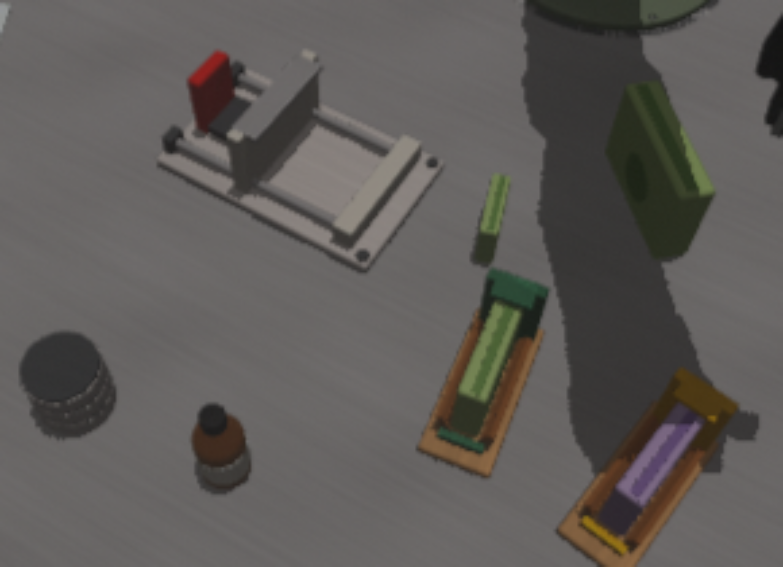

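The picture shows the bar seated level between the post (515,290) and the sill (460,437). The jaw is open, and the lavender bar, bottle and tins are unmoved.

```bash
python3 -c "
from h import *
print(finish_job()); "
```

```text
the job is handed in; nothing more can be done
None
```

The green bar is seated in the rack with the green post, and I handed the job in at about 23 s of the 54 s allowed. No verdict was reported.

**What I did:** I pulled the jaw open by its handle, lifted the bar out and slid its post-side end under the lip. I then levelled the bar in steps without touching the sill, touched it down on the floor, let go and backed away.

**Last checks:**
- **Bar height and level:** the top is about 70 mm above the slot floor, as it should be. The lengthwise slope is under 0.01 rad in both cameras.
- **Bar position:** it is about 1 mm or less off centre both along and across the slot in the scene camera.
- **Jaw:** it is open by about 67–68 mm, going by how far the handle moved.
- **Lavender bar:** its position matches the start to within a millimetre in the scene camera.
- **Bottle and tins:** they look unmoved in the last picture, but I did not re-measure them.

**What failed or disagreed:**
- **Dip angle:** my first dip of 24° was refused because a wrist joint would have gone out of range. I used 18.5° instead, with no harm done.
- **Top camera:** its fit of the bar's outline was off by 2–3 mm because it picked up other pixels. Its reading of the bar's top agreed with the scene camera.
- **Sideways tilt:** the scene camera's fit gave 0.036 rad across the bar, the top camera's 0.010. I took the larger as noise over a 25 mm width; both are under the 0.06 limit.

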